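Slip the carrying blade under the bench power supply

ROBOT

A 6-joint arm with a two-finger parallel gripper is mounted at the origin on the work surface. World frame = base frame: x ahead of the robot, y to its left, z up, the work surface at z = 0. Lengths are in m, angles in rad, forces in N, time in s.
With the tool pointing down it reaches from about 0.35 to 0.875 m from the base axis. Payload 15.5 kg.
Tool frame: the origin (TCP) lies midway between the tips of the shut fingers; the grasp point (between the pads) lies 19 mm behind it; z points along the fingers, y is the direction in which the jaws open and shut (so a half turn about z gives the same grasp; the last joint's range is limited). The gripper opens to 85 mm and grips with 20 to 120 N. Pads are 22 mm wide; open, the fingers measure 114 mm over their backs; the gripper's body (76 mm by 85 mm) begins 54 mm behind the grasp point. The pads swing forward as they close: fully open they stand 13 mm farther back than shut.
Start: joints at [-1.206, 0.494, 1.345, -0, 1.302, -0.096], TCP at [0.278, -0.56, 0.231] pointing down, gripper open.
Joint ranges: [-2.91, 2.91], [-0.82, 2.16], [0.22, 2.67], [-1.22, 4.37], [0.12, 2.79], [-3.08, 3.08]. Speed limits (rad/s): [1.89, 1.89, 2.57, 3.01, 3.01, 3.01].

INTERFACE

Orientations are given as a unit quaternion [x, y, z, w].
In Python, from plant import manip gives the robot as it stands. The module is installed in compiled form; this text tells all that it offers.
- The arm moves only by the shell command python3 -m inch 'ROWS' [OPENING]. ROWS is JSON, a list of rows, each a list of 6 numbers: the shift along the world's x, y, z in cm, then the turn, a rotation vector about the world's x, y, z in degrees. In form: [[x, y, z, ax, ay, az], ...]. A call has 1 to 20 rows; each row is the pose to reach, as a shift and turn from the pose commanded when the call began; what a row does not reach only later rows make up. A row lasts 1/12 s, in which the tool goes at most 41.7 mm and 7.16 degrees, less where a joint would pass 70% of its speed; a pose out of reach is approached as far as the arm can. A call with a gripper value outside its range is refused whole. OPENING is the opening, from -1 (shut) to 1 (fully open), so that 0 is half open, set as the call begins (- or left out, the last holds). The fingers move at their own pace and stop on an object; the grip force is fixed at half the most. Time passes only in rows, so rows that repeat a pose let the fingers close. It gives the time, the measured TCP pose, the force and the opening at its end, in the units of the state.
- manip.sense(): the state, without advancing time (a new reading comes with each control period).
- manip.snapshot(name): name is "scene" or "side" or "wrist"; returns the picture (384x512x3 uint8, blue, green, red); there is no depth.
- manip.camera_info(name): a dict with "mtx" (3x3 intrinsics, pixels), "rvec" (rotation vector, rad) and "tvec" (3), from world to camera coordinates, as OpenCV has them. Camera axes: x right, y down, z forward; pixel columns grow to the right and rows downward; lengths in m; the calibration is good to about 2 mm. A picture is of the moment at which its call begins: read the wrist's pose just before it. camera_info takes no time and is no camera call; for the wrist camera it gives the pose at the moment of the call.
- manip.finish_job(): hands the job in, once; it reports no verdict.
The state is a dict: "time": time; "joint_pos": joint angles; "joint_vel": joint speeds; "effort": joint torques, N m; "ee_pos": TCP position; "tool_rot": TCP orientation; "ft_force": force on the tool from outside, world axes, zero at the start; "torque": the same for the moment, N m; "finger_gap": opening from 0.0 (shut) to 1.0 (fully open).
Only numpy, scipy, OpenCV 4.12 (cv2) and the standard library are available. Lean on these libraries where they do the work, as an engineer would, in place of code of your own. Each camera call takes 0.05 s, during which the arm holds its last target. There are 200 camera calls.

TASK

The bench power supply has to stand on its flat metal carrying blade. Tip the supply back on its rear edge until it leans by itself on the sloping rest behind it, slide the blade flat along the bench under the raised front, square and centred, to at least two thirds of the supply's depth, then bring the supply forward and let it down gently so that it stands level on the blade where it was. Never lift the supply's rear edge clear of the bench or let it drop, and leave everything else on the bench where it is.

Things in the scene. Friction and masses are not known exactly. Their poses are not given: they have to be found in the camera images.
- supply: Bench power supply: upright cream case, grey front panel with low knobs; 90 deep (x) x 130 wide (y) x 130 mm high, 0.6 to 0.9 kg, loose, on the bench with its rear edge 2 to 6 mm in front of the rest's heel strip, about square to it. Origin: centre of its underside; x from front panel (-45 mm) to rear (+45 mm), z up. Centre of mass about 32 mm ahead of the rear face, 65 mm up.
- supply_handle (a point): Middle of the black carry handle's round bar on top of the supply: 12 mm thick, along the supply's y, 84 mm clear between its uprights; axis 38 mm above the case top (168 mm above the underside), midway front to rear. Fingers can straddle it, one in front and one behind, and move it to and fro: it turns freely between them.
- supply_heel (a point): Middle of the supply's lower rear edge (45 mm behind its origin), on which it tips. It balances there when tipped about 26 degrees; beyond that it falls back on to the rest by itself, at less it falls forward.
- rest: Sloping rest: fixed aluminium bracket 150 mm wide behind the supply. Origin: on the bench, middle of the front face of its heel strip (8 mm high, stops the supply's rear edge); x to the rear, y along the strip. Its panel leans back 33 degrees, top 90 mm up and 60 mm behind the origin. The supply leans on it at 33 to 36 degrees, lower front edge then 50 mm up, about 75 mm in front of the origin.
- blade: Carrying blade: flat steel plate 140 long (x) x 90 wide (y) x 4 mm, 0.3 kg, loose, flat on the bench left or right of the supply, with a black upright grip block (20 along x, 30 along y, top 50 mm up). Origin: underside, below the grip's centre; x points from grip to tip, the end that goes under the supply; plate from x = -35 to +105 mm, balancing about 20 mm ahead of the grip.
- blade_tip (a point): Middle of the blade's front edge, on its underside (105 mm ahead of the blade's origin).
- blade_grip (a point): Middle of the blade's grip block, 35 mm above the plate's underside: the place to pinch it from above.
- board: Green circuit board 140 x 100 mm with parts on it, about 22 mm high, lying on the bench on the side where the blade is not; origin at the centre of its underside. Leave it alone.
- can: Spray can, 52 mm thick, 150 mm high, standing at the left; origin at the centre of its foot. Leave it alone.
- meter: Orange hand meter 150 x 75 x 34 mm lying at the right; origin at the centre of its underside. Leave it alone.
- heatsink: Finned aluminium heat sink 50 x 50 x 32 mm, to the left of the supply; origin at the centre of its underside. Leave it alone.
- screwdriver: Screwdriver about 160 mm long lying to the right of the supply; origin at its underside, near its middle. Leave it alone.
Things that resemble listed ones, but are neither listed nor needed, are in the scene too. What is meant by the blade is not purple, and is the larger of those in its own colour.

How it is judged:
By the outcome, as a careful person would: the job done as asked, in the order asked, and still so for the second after the job is handed in, with the robot touching nothing.
It also fails if it takes over 69 s, if anything falls off the work surface, if the arm or the gripper's body presses on something with over 40 N, if the wrist force passes 120 N, or if a joint passes its speed limit or range.

## Working session

There is one attempt and no reset: what is moved stays moved. The work goes in short steps, Python scripts to look and compute and a shell command to move; the robot and the scene stay as the last step left them, time stands still between calls to the robot, and variables do not carry over. Pictures are saved under pics/ and viewed, about 8 in all and at most 12, crops included, and the job is handed in when it is done.

```bash
mkdir -p pics
cat > h.py <<'E'
import numpy as np, cv2
from plant import manip
def ray(ci,u,v):
    K=np.array(ci["mtx"]);R=cv2.Rodrigues(np.array(ci["rvec"],float))[0];t=np.array(ci["tvec"],float).ravel()
    d=R.T@np.linalg.inv(K)@np.array([u,v,1.]);o=-R.T@t
    return o,d
def pt(ci,u,v,z):
    o,d=ray(ci,u,v);return o+d*(z-o[2])/d[2]
def proj(ci,P):
    return cv2.projectPoints(np.array(P,float).reshape(-1,3),np.array(ci["rvec"],float),np.array(ci["tvec"],float),np.array(ci["mtx"],float),None)[0].reshape(-1,2)
E
python3 - <<'E'
from h import *
a=manip.snapshot("scene");b=manip.snapshot("side");w=manip.snapshot("wrist")
for n,i in zip("abw",(a,b,w)): cv2.imwrite(f"pics/{n}0.png",i)
cv2.imwrite("pics/a0x.png",cv2.resize(a,(800,600),interpolation=cv2.INTER_CUBIC))
cv2.imwrite("pics/b0x.png",cv2.resize(b,(800,600),interpolation=cv2.INTER_CUBIC))
for n in("scene","side"):
    ci=manip.camera_info(n);o,d=ray(ci,256,192);print(n,o,d)
print(manip.sense())
E
```

```text
scene [1.31843585 0.08999376 1.1353513 ] [-0.58043324 -0.06196268 -0.81199196]
side [0.1643344  0.9225366  0.77114117] [ 0.35114697 -0.76462384 -0.54048019]
{'time': 0.15, 'joint_pos': array([-1.20554224e+00,  4.94063344e-01,  1.34594381e+00, -7.44673444e-06,
        1.30249758e+00, -9.54927974e-02]), 'joint_vel': array([ 0.001679  , -0.00140977, -0.00133208, -0.00279524,  0.00017314,
       -0.00087799]), 'effort': array([ 1.91422082e-04, -8.82542753e+01, -3.84063721e+01, -1.99202532e-04,
        7.13915681e-03, -6.15302156e-05]), 'ee_pos': array([ 0.27779957, -0.55958527,  0.23083824]), 'tool_rot': array([ 9.73580864e-01,  2.28342055e-01, -6.48822053e-05, -4.51418735e-04]), 'ft_force': array([ 0.17338591, -0.12069267,  0.46277001]), 'torque': array([-0.05066689,  0.00061873,  0.00172034]), 'finger_gap': 1.000678064836505}
```

View pics/a0x.png

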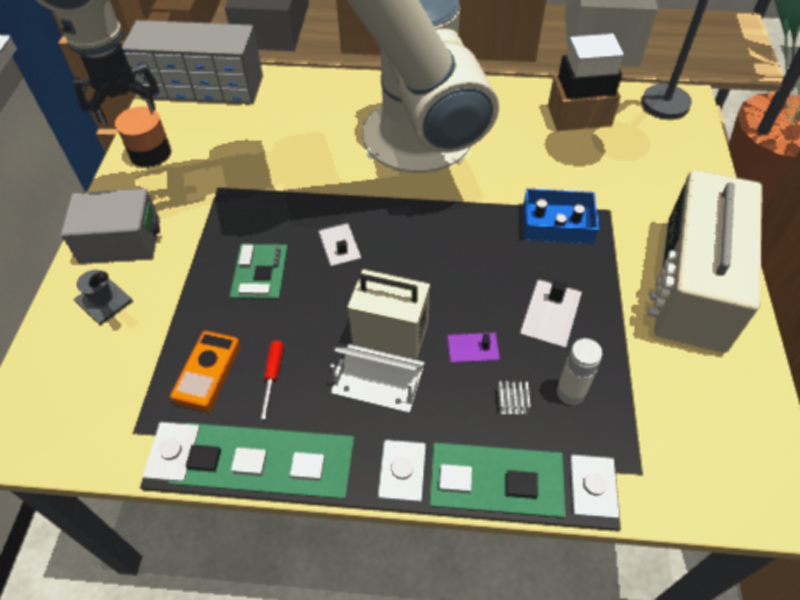

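View pics/b0x.png

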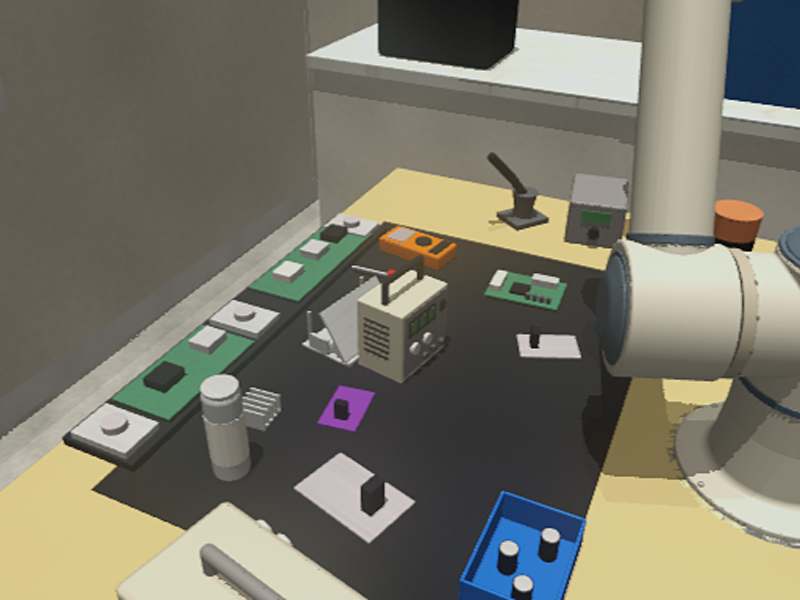

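The scene view shows the supply at (390,310), facing the robot, with the rest behind it. The large steel blade is at (550,310) on the left, with its grip towards the robot and its tip towards +x. The purple decoy is at (473,347) and the small decoy at (340,245).

Run:
```python
from h import *
s=512/800
A=cv2.imread("pics/a0.png");B=cv2.imread("pics/b0.png")
ca=manip.camera_info("scene");cb=manip.camera_info("side")
def poly(img,box,lo,hi,eps=0.03):
    x0,y0,x1,y1=[int(k*s) for k in box]
    h=cv2.cvtColor(img,cv2.COLOR_BGR2HSV)[y0:y1,x0:x1]
    m=cv2.inRange(h,lo,hi)
    c=max(cv2.findContours(m,0,1)[0],key=cv2.contourArea)
    hull=cv2.convexHull(c)
    q=cv2.approxPolyDP(hull,eps*cv2.arcLength(hull,True),True).reshape(-1,2)+[x0,y0]
    return q,cv2.minAreaRect(c+np.array([x0,y0])),cv2.contourArea(c)
for n,img,ci,box in(("scene",A,ca,(515,270,590,350)),("side",B,cb,(285,445,420,550))):
    q,r,a=poly(img,box,(0,0,110),(180,70,255))
    P=np.array([pt(ci,u,v,.004) for u,v in q]);print(n,"blade",a,q.tolist(),P[:,:2].round(4).tolist())
    print(" edges",np.linalg.norm(np.roll(P,-1,0)-P,axis=1).round(3), np.degrees(np.arctan2(*(np.roll(P,-1,0)-P).T[[1,0]])).round(1))
# grip (dark) candidates
print("grip top scene",pt(ca,558*s,288*s,.05),"side",pt(cb,374*s,476*s,.05))
cv2.imwrite("pics/c1.png",np.hstack([cv2.resize(A[165:270,205:280],(400,560),interpolation=cv2.INTER_CUBIC),cv2.resize(B[160:250,190:295],(400,343),interpolation=cv2.INTER_CUBIC) if 0 else cv2.copyMakeBorder(cv2.resize(B[160:250,190:290],(400,360),interpolation=cv2.INTER_CUBIC),0,200,0,0,0)]))
```

```text
scene blade 968.0 [[344, 179], [371, 186], [362, 221], [333, 213]] [[0.4347, 0.2823], [0.4559, 0.3672], [0.5905, 0.332], [0.569, 0.2454]]
 edges [0.087 0.139 0.089 0.139] [  76.   -14.6 -104.   164.6]
side blade 1832.5 [[216, 290], [265, 320], [236, 347], [188, 312]] [[0.5707, 0.2458], [0.4352, 0.2787], [0.4583, 0.3668], [0.5923, 0.3291]]
 edges [0.139 0.091 0.139 0.086] [ 166.4   75.3  -15.7 -104.6]
grip top scene [0.48798839 0.31400714 0.05      ] side [0.48296419 0.30248158 0.05      ]
```

View pics/c1.png

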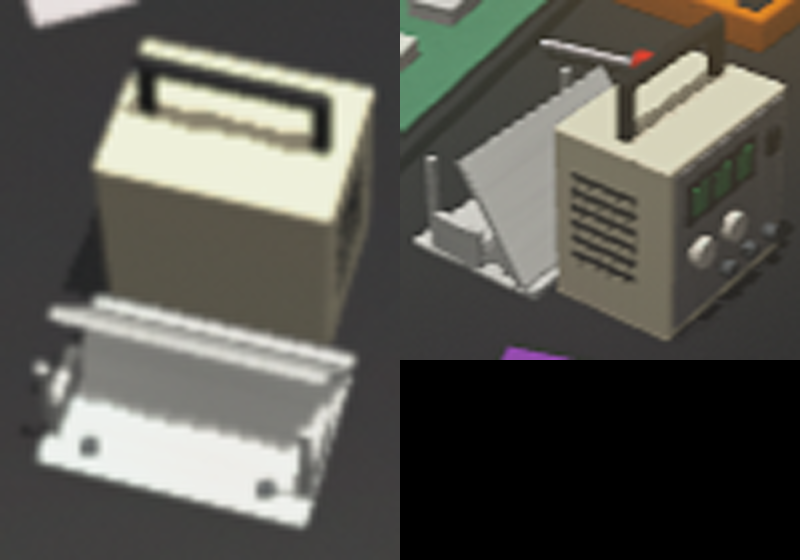

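The crop shows the supply's top face, with corners at crop pixels (148,40), (373,92), (335,220) and (95,168). The rest's panel top edge and its base behind are also visible.

Run:
```python
from h import *
ca=manip.camera_info("scene");cb=manip.camera_info("side")
f=lambda u,v:(205+u/5.3333-.4,165+v/5.3333-.4)
g=lambda u,v:(190+(u-400)/4-.4,160+v/4-.4)
P=np.array([pt(ca,*f(*p),.13) for p in[(148,40),(373,92),(335,220),(95,168)]])
print(P[:,:2].round(4),P.mean(0)[:2]);D=np.roll(P,-1,0)-P
print(np.linalg.norm(D,axis=1).round(3),np.degrees(np.arctan2(D[:,1],D[:,0])).round(1))
P=np.array([pt(cb,*g(*p),.13) for p in[(785,90),(672,174),(557,128)]]);D=np.diff(P,axis=0)
print("side",P[:,:2].round(4),(P[0]+P[2])[:2]/2);print(np.linalg.norm(D,axis=1).round(3),np.degrees(np.arctan2(D[:,1],D[:,0])).round(1))
print("side bottom",[pt(cb,*g(*p),0)[:2].round(4) for p in[(668,338),(560,290)]])
print("handle scene",[pt(ca,*f(*p),.174)[:2].round(4) for p in[(145,63),(322,102)]])
print("rest panel top ends scene",[pt(ca,*f(*p),.09)[:2].round(4) for p in[(95,302),(352,360)]])
print("side",[pt(cb,*g(*p),.09)[:2].round(4) for p in[(605,70),(462,160)]])
print("side panel foot left",pt(cb,*g(530,285),.008)[:2].round(4))
print("base rear scene",[pt(ca,*f(*p),0.0)[:2].round(4) for p in[(40,460),(305,525)]])
```

```text
[[ 0.5344 -0.0619]
 [ 0.5598  0.0629]
 [ 0.6439  0.0488]
 [ 0.6216 -0.0792]] [ 0.58992357 -0.0073309 ]
[0.127 0.085 0.13  0.089] [ 78.5  -9.5 -99.9 168.8]
side [[ 0.532  -0.0609]
 [ 0.5566  0.0584]
 [ 0.6421  0.0435]] [ 0.587054   -0.00868822]
[0.122 0.087] [78.3 -9.9]
side bottom [array([0.5596, 0.0537]), array([0.6449, 0.0394])]
handle scene [array([ 0.5839, -0.055 ]), array([0.6015, 0.0385])]
rest panel top ends scene [array([ 0.6792, -0.0743]), array([0.7029, 0.0625])]
side [array([ 0.6769, -0.0917]), array([0.7088, 0.0491])]
side panel foot left [0.66   0.0524]
base rear scene [array([ 0.7269, -0.1045]), array([0.7534, 0.0424])]
```

Both views agree that the supply is at about (0.588, -0.008) with yaw -10.2°. The blade's yaw is about -15° and its origin about (0.480, 0.315). I'll go above the handle with the jaws along the supply's x.

```bash
python3 -m inch '[[15,27,7,0,0,53.3],[15,27,7,0,0,53.3],[15,27,7,0,0,53.3],[15,27,7,0,0,53.3],[15,27,7,0,0,53.3],[15,27,7,0,0,53.3],[31,55.2,7,0,0,53.3],[31,55.2,7,0,0,53.3],[31,55.2,7,0,0,53.3],[31,55.2,7,0,0,53.3],[31,55.2,7,0,0,53.3],[31,55.2,7,0,0,53.3],[31,55.2,7,0,0,53.3],[31,55.2,7,0,0,53.3],[31,55.2,7,0,0,53.3],[31,55.2,7,0,0,53.3],[31,55.2,7,0,0,53.3],[31,55.2,7,0,0,53.3],[31,55.2,7,0,0,53.3]]' 1
python3 - <<'E'
from h import *
ci=manip.camera_info("wrist");w=manip.snapshot("wrist");a=manip.snapshot("scene")
cv2.imwrite("pics/w1.png",w);cv2.imwrite("pics/a1.png",a)
print(ray(ci,256,192)); s=manip.sense();print(s["ee_pos"],s["tool_rot"],s["time"])
print(proj(ci,[[.588,-.008,.168],[.588,-.008,.13]]))
ca=manip.camera_info("scene")
for n,p in dict(smalldecoy=(340,245),purple=(473,347),board=(260,270)).items(): print(n,pt(ca,p[0]*.64,p[1]*.64,.004))
E
```

```text
time: 1.73
ee_pos: [0.5874, -0.0085, 0.301]
tool_rot: [0.768, 0.641, -0.0, -0.0]
ft_force: [0.3, -0.6, -0.6]
finger_gap: 1.001
(array([0.60157726, 0.06733215, 0.4430415 ]), array([-0.04710509, -0.29593258, -0.95408869]))
[ 0.58742873 -0.0089411   0.30126127] [ 7.68152618e-01  6.40266759e-01 -1.76403297e-04 -3.67059265e-05] 1.8333
[[254.33423437 183.22869517]
 [254.30851123 174.75655434]]
smalldecoy [ 0.37494401 -0.13856638  0.004     ]
purple [0.6093029  0.15421021 0.004     ]
board [ 0.45674919 -0.29655207  0.004     ]
```

View pics/w1.png

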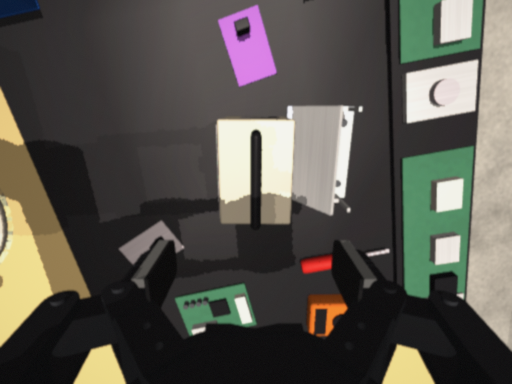

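Run:
```python
from h import *
ci=manip.camera_info("wrist");w=cv2.imread("pics/w1.png")
Y=lambda a,b,z:(lambda p,q:(p[:2].round(4),q[:2].round(4),np.degrees(np.arctan2(*(p-q)[[1,0]]))-90))(pt(ci,*a,z),pt(ci,*b,z))
print("base rear",Y((353,110),(336,208),0))
print("supply top",Y((217,119),(220,223),.13),Y((294,119),(291,223),.13))
print("handle",Y((256,131),(256,227),.174))
print("panel top?",Y((341,108),(331,213),.09))
print("mat edge",Y((388,0),(402,300),0))
cv2.imwrite("pics/w1c.png",cv2.resize(w[90:240,200:370],(800,706))[:600])
```

```text
base rear (array([0.7553, 0.0355]), array([ 0.7137, -0.1255]), np.float64(-14.50311220986299))
supply top (array([0.5583, 0.0629]), array([ 0.5336, -0.0627]), np.float64(-11.131159807726732)) (array([0.644 , 0.0471]), array([ 0.6226, -0.0791]), np.float64(-9.614231747375413))
handle (array([0.5996, 0.0454]), array([ 0.5811, -0.0564]), np.float64(-10.340442024923135))
panel top? (array([0.7094, 0.047 ]), array([ 0.6833, -0.0927]), np.float64(-10.605566122223323))
mat edge (array([0.815 , 0.1761]), array([ 0.8248, -0.3448]), np.float64(1.0877670162468007))
```

View pics/w1c.png

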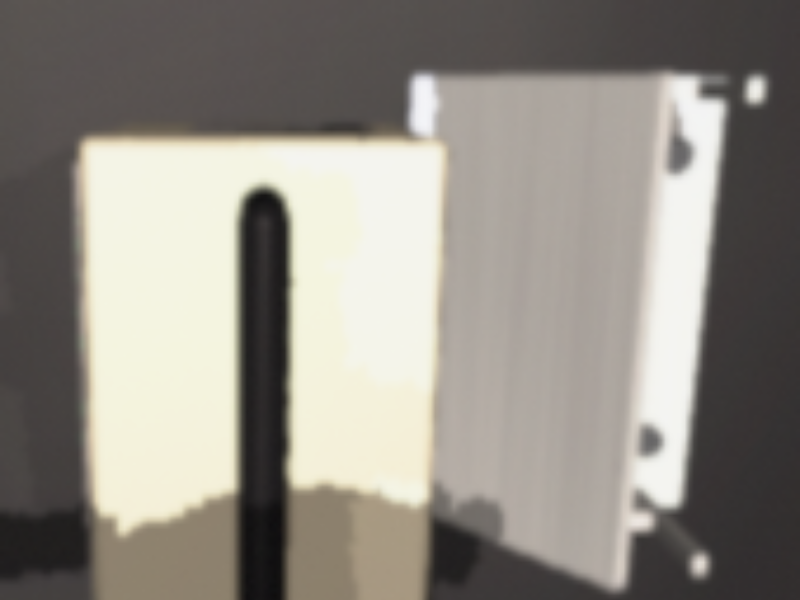

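The wrist view shows the handle bar at u=256 (expected 254), so the position is confirmed to about 2 mm. The supply's and rest's yaw are both about -10.4°. I'll go down and straddle the bar.

```bash
python3 -m inch '[[0.25,0.2,-4,0,0,0],[0.25,0.2,-8,0,0,0],[0.25,0.2,-11.5,0,0,0],[0.25,0.2,-14,0,0,0],[0.25,0.2,-14.9,0,0,0],[0.25,0.2,-14.9,0,0,0]]' 1 && python3 -m inch '[[0,0,0,0,0,0],[0,0,0,0,0,0],[0,0,0,0,0,0],[0,0,0,0,0,0],[0,0,0,0,0,0],[0,0,0,0,0,0]]' -0.55
```

```text
time: 2.33
ee_pos: [0.5891, -0.0066, 0.1506]
tool_rot: [0.768, 0.64, -0.001, -0.001]
ft_force: [-0.3, -0.2, -0.5]
finger_gap: 1.004
time: 2.83
ee_pos: [0.5907, -0.0058, 0.1529]
tool_rot: [0.768, 0.641, 0.0, 0.0]
ft_force: [-0.5, 0.0, -0.5]
finger_gap: 0.226
```

```bash
python3 -m inch '[[0.3,-0.05,0,0,0,0],[0.59,-0.11,0,0,0,0],[0.88,-0.16,0.1,0,0,0],[1.18,-0.22,0.15,0,0,0],[1.47,-0.27,0.2,0,0,0],[1.77,-0.33,0.25,0,0,0],[2.06,-0.38,0.3,0,0,0],[2.36,-0.43,0.4,0,0,0],[2.65,-0.49,0.4,0,0,0],[2.95,-0.54,0.5,0,0,0],[3.24,-0.6,0.5,0,0,0],[3.54,-0.65,0.5,0,0,0],[3.54,-0.65,0.5,0,0,0]]'
python3 - <<'E'
from h import *
b=manip.snapshot("side");cv2.imwrite("pics/b2.png",b);cv2.imwrite("pics/b2c.png",cv2.resize(b[130:270,180:330],(640,597)))
E
```

```text
time: 3.92
ee_pos: [0.6265, -0.0125, 0.1573]
tool_rot: [0.768, 0.641, 0.0, 0.0]
ft_force: [-1.1, 0.3, 0.6]
finger_gap: 0.227
```

View pics/b2c.png

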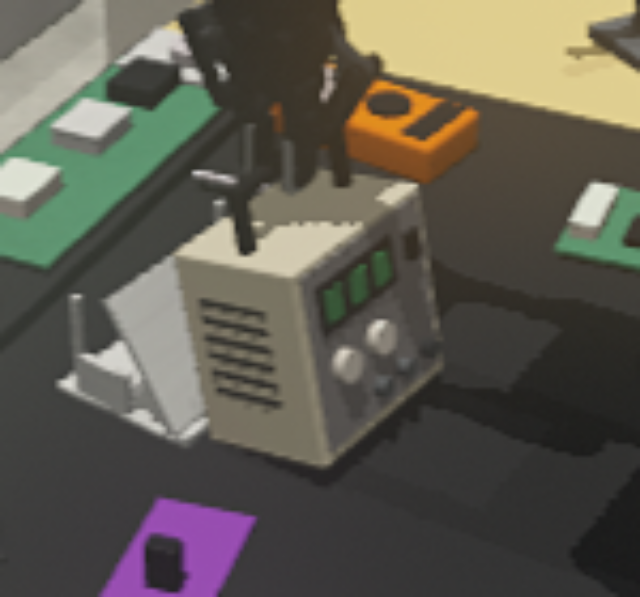

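The side crop shows the supply tipping cleanly on its rear edge, about 10° so far. Continuing.

```bash
python3 -m inch '[[0.3,-0.05,0,0,0,0],[0.59,-0.11,0,0,0,0],[0.88,-0.16,0,0,0,0],[1.18,-0.22,0,0,0,0],[1.47,-0.27,0,0,0,0],[1.77,-0.33,0,0,0,0],[2.06,-0.38,0,0,0,0],[2.36,-0.43,0,0,0,0],[2.65,-0.49,-0.05,0,0,0],[2.95,-0.54,-0.05,0,0,0],[3.24,-0.6,-0.1,0,0,0],[3.54,-0.65,-0.1,0,0,0],[3.83,-0.71,-0.15,0,0,0],[4.1,-0.76,-0.15,0,0,0],[4.3,-0.8,-0.2,0,0,0],[4.5,-0.83,-0.2,0,0,0],[4.7,-0.87,-0.2,0,0,0],[4.9,-0.9,-0.25,0,0,0],[5.1,-0.94,-0.25,0,0,0],[5.3,-0.98,-0.3,0,0,0]]' && python3 -m inch '[[0.15,-0.03,-0.05,0,0,0],[0.3,-0.05,-0.05,0,0,0],[0.45,-0.08,-0.1,0,0,0],[0.6,-0.11,-0.15,0,0,0],[0.75,-0.14,-0.2,0,0,0],[0.9,-0.17,-0.25,0,0,0],[1.05,-0.2,-0.3,0,0,0],[1.2,-0.22,-0.35,0,0,0],[1.35,-0.25,-0.4,0,0,0],[1.5,-0.28,-0.45,0,0,0],[1.65,-0.3,-0.5,0,0,0],[1.8,-0.33,-0.5,0,0,0],[1.95,-0.36,-0.55,0,0,0],[2.1,-0.39,-0.6,0,0,0],[2.1,-0.39,-0.6,0,0,0]]'
python3 - <<'E'
from h import *
b=manip.snapshot("side");cv2.imwrite("pics/b3.png",b);cv2.imwrite("pics/b3c.png",cv2.resize(b[130:270,180:330],(640,597)))
E
```

```text
time: 5.63
ee_pos: [0.6791, -0.0222, 0.1543]
tool_rot: [0.768, 0.641, 0.0, 0.0]
ft_force: [0.5, 0.2, 0.5]
finger_gap: 0.224
time: 6.88
ee_pos: [0.6998, -0.026, 0.1481]
tool_rot: [0.768, 0.641, -0.0, -0.0]
ft_force: [-0.6, -0.5, -0.7]
finger_gap: 0.225
```

View pics/b3c.png

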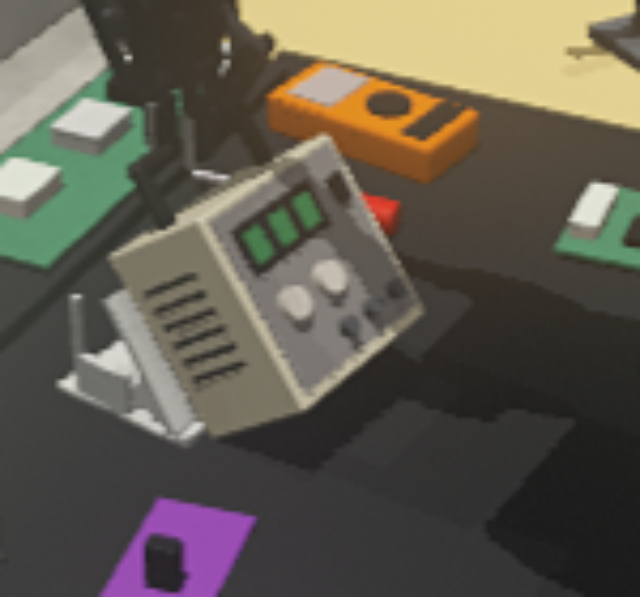

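The supply leans on the rest by itself: the wrist force is about 0 and the front edge is raised. I'll lift straight off the bar without opening, then go over to the blade.

```bash
python3 -m inch '[[0,0,1.5,0,0,0],[0,0,4,0,0,0],[0,0,8,0,0,0],[0,0,11,0,0,0],[-21.8,34,11,0,0,85.4],[-21.8,34,11,0,0,85.4],[-21.8,34,11,0,0,85.4],[-21.8,34,11,0,0,85.4],[-21.8,34,11,0,0,85.4],[-21.8,34,11,0,0,85.4],[-21.8,34,11,0,0,85.4],[-21.8,34,8,0,0,85.4],[-21.8,34,8,0,0,85.4],[-21.8,34,8,0,0,85.4],[-21.8,34,8,0,0,85.4],[-21.8,34,8,0,0,85.4],[-21.8,34,8,0,0,85.4],[-21.8,34,8,0,0,85.4]]' && python3 -m inch '[[0,0,0,0,0,0]]' 0.6
python3 - <<'E'
from h import *
ci=manip.camera_info("wrist");w=manip.snapshot("wrist");b=manip.snapshot("side")
cv2.imwrite("pics/w4.png",w);cv2.imwrite("pics/b4.png",b)
s=manip.sense();print(s["ee_pos"],s["tool_rot"],s["time"])
print(proj(ci,[[.480,.3155,.05],[.480,.3155,.0]]))
h=b[130:270,180:330]
cv2.imwrite("pics/w4c.png",np.hstack([w,cv2.resize(h,(280,384))]))
E
```

```text
time: 8.43
ee_pos: [0.4819, 0.314, 0.2284]
tool_rot: [0.131, 0.991, 0.0, 0.0]
ft_force: [0.6, -0.0, -0.0]
finger_gap: 0.226
time: 8.52
ee_pos: [0.4821, 0.3138, 0.2284]
tool_rot: [0.132, 0.991, 0.0, 0.0]
ft_force: [0.2, 0.5, -0.2]
finger_gap: 0.352
[0.48210157 0.31366859 0.22839213] [1.31380045e-01 9.91332068e-01 6.78158804e-05 1.03902362e-04] 8.6167
[[254.17420972 171.55969046]
 [254.13033459 163.56769863]]
```

View pics/w4c.png

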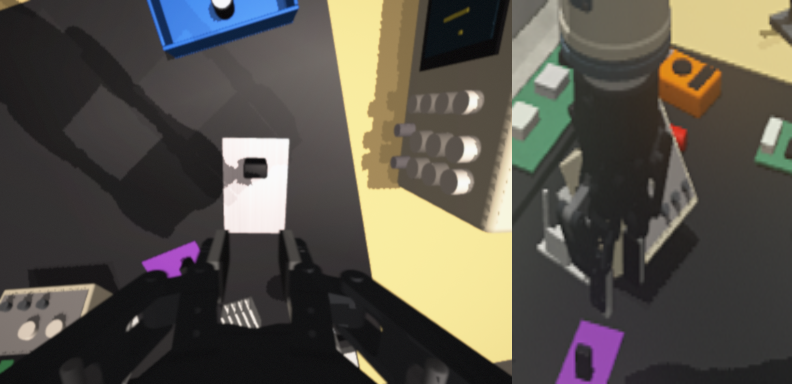

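The wrist view shows the blade plate at (222–289, 138–233) and its grip around (256,167). The supply still leans in the inset.

Run:
```python
from h import *
ci=manip.camera_info("wrist");w=cv2.imread("pics/w4.png")
roi=w[130:232,215:300];g=cv2.cvtColor(roi,cv2.COLOR_BGR2GRAY)
m=(g>120).astype(np.uint8)
c=max(cv2.findContours(m,0,1)[0],key=cv2.contourArea);h=cv2.convexHull(c)
q=cv2.approxPolyDP(h,.04*cv2.arcLength(h,True),True).reshape(-1,2)+[215,130]
print(q.tolist());P=np.array([pt(ci,u,v,.004) for u,v in q]);print(P[:,:2].round(4));D=np.roll(P,-1,0)-P
print(np.linalg.norm(D,axis=1).round(3),np.degrees(np.arctan2(D[:,1],D[:,0])).round(1))
k=np.zeros_like(m);cv2.fillConvexPoly(k,h,1)
d=((g<60)&(k>0)).astype(np.uint8);c=max(cv2.findContours(d,0,1)[0],key=cv2.contourArea);x,y,ww,hh=cv2.boundingRect(c);x+=215;y+=130
print("grip box",x,y,ww,hh)
for v in range(y-1,y+hh+2,2): print(v,g[v-130,256-215],g[v-130,262-215])
for a in[(x,y),(x+ww,y),(x,y+hh),(x+ww,y+hh)]: print(a,pt(ci,*a,.05)[:2].round(4),pt(ci,*a,.004)[:2].round(4))
```

```text
[[288, 138], [284, 229], [224, 229], [222, 138]]
[[0.4574 0.3689]
 [0.5871 0.3328]
 [0.5635 0.2459]
 [0.434  0.2829]]
[0.135 0.09  0.135 0.089] [ -15.6 -105.2  164.    74.8]
grip box 244 159 22 19
158 81 102
160 16 12
162 17 15
164 47 46
166 70 75
168 68 72
170 63 67
172 53 61
174 28 54
176 26 50
178 160 166
(244, 159) [0.4618 0.3076] [0.4694 0.3038]
(266, 159) [0.4688 0.3333] [0.4774 0.3331]
(244, 178) [0.4846 0.3012] [0.4954 0.2964]
(266, 178) [0.4917 0.3274] [0.5036 0.3264]
```

```bash
python3 -m inch '[[-0.3,0.3,-4,0,0,-0.3],[-0.3,0.3,-8,0,0,-0.3],[-0.3,0.3,-12,0,0,-0.3],[-0.3,0.3,-16,0,0,-0.3],[-0.3,0.3,-19,0,0,-0.3],[-0.3,0.3,-20.5,0,0,-0.3],[-0.3,0.3,-21.2,0,0,-0.3],[-0.3,0.3,-21.2,0,0,-0.3],[-0.3,0.3,-21.2,0,0,-0.3]]' 0.2 && python3 -m inch '[[0,0,0,0,0,0],[0,0,0,0,0,0],[0,0,0,0,0,0],[0,0,0,0,0,0],[0,0,0,0,0,0],[0,0,0,0,0,0],[0,0,0,0,0,0]]' -1
```

```text
time: 9.37
ee_pos: [0.4794, 0.3171, 0.017]
tool_rot: [0.133, 0.991, 0.0, 0.0]
ft_force: [-0.1, 0.6, 0.0]
finger_gap: 0.599
time: 9.95
ee_pos: [0.4797, 0.3174, 0.0179]
tool_rot: [0.132, 0.991, 0.001, 0.001]
ft_force: [-1.4, -0.9, 8.5]
finger_gap: 0.338
```

The grip is held at a gap of 28.7 mm. I'll lift it a few mm, carry it round clear of the purple decoy, and set it down in front of the supply.

```bash
python3 -m inch '[[0,0,0.3,0,0,0],[0,0,0.6,0,0,0],[-2.2,0,0.6,0,0,0],[-4.4,-1,0.6,0,0,2],[-4.4,-4,0.6,0,0,5],[-4.4,-7,0.6,0,0,5],[-4.4,-10,0.6,0,0,5],[-4.4,-13,0.6,0,0,5],[-4.4,-16,0.6,0,0,5],[-4.4,-19,0.6,0,0,5],[-4.4,-22,0.6,0,0,5],[-4.4,-25,0.6,0,0,5],[-4.4,-27.5,0.6,0,0,5],[-4.4,-29,0.6,0,0,5],[-4.4,-29.7,0.6,0,0,5],[-4.4,-29.7,0.6,0,0,5],[-4.4,-29.7,0.3,0,0,5],[-4.4,-29.7,0.1,0,0,5],[-4.4,-29.7,0.1,0,0,5],[-4.4,-29.7,0.1,0,0,5]]'
python3 - <<'E'
from h import *
ci=manip.camera_info("wrist");s=manip.sense();w=manip.snapshot("wrist");a=manip.snapshot("scene");b=manip.snapshot("side")
cv2.imwrite("pics/w5.png",w);cv2.imwrite("pics/a5.png",a);cv2.imwrite("pics/b5.png",b)
print(s["ee_pos"],s["tool_rot"],s["time"],s["ft_force"])
c=np.vstack([cv2.resize(a[130:280,190:330],(400,429)) ,np.zeros((171,400,3),np.uint8)])
d=cv2.resize(b[150:280,180:380],(400,260)); e=cv2.resize(w,(400,300))
cv2.imwrite("pics/c5.png",np.hstack([c,np.vstack([d,e,np.zeros((40,400,3),np.uint8)])]))
E
```

```text
time: 11.62
ee_pos: [0.4351, 0.0208, 0.0175]
tool_rot: [0.088, 0.996, -0.0, 0.0]
ft_force: [-1.8, -6.7, 12.5]
finger_gap: 0.34
[0.43510259 0.0207693  0.01754604] [ 8.81071079e-02  9.96110898e-01 -1.35756847e-04  4.45767099e-04] 11.6167 [-1.80006123 -6.7345148  12.5050106 ]
```

View pics/c5.png

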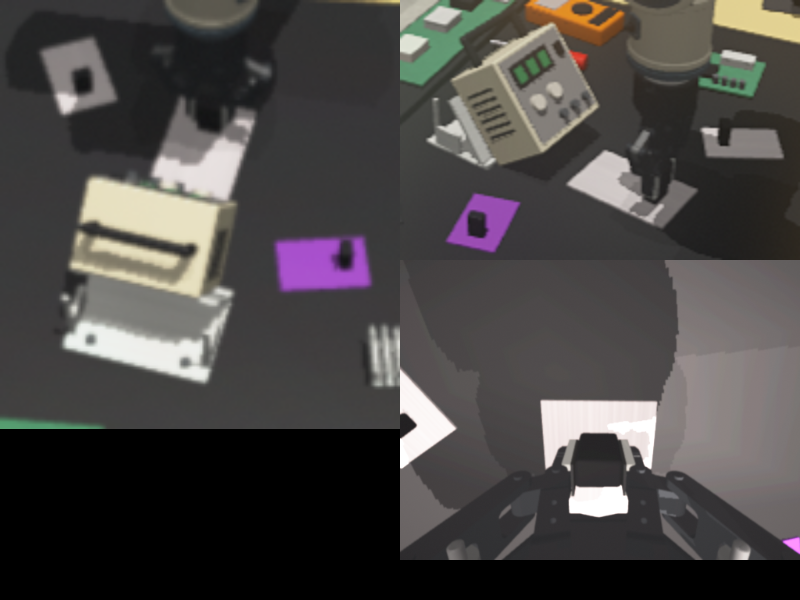

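Run:
```python
from h import *
ca=manip.camera_info("scene");cb=manip.camera_info("side");cw=manip.camera_info("wrist")
f=lambda u,v:(190+u/2.857-.3,130+v/2.857-.3); g=lambda u,v:(180+(u-400)/2-.25,150+v/2-.25); k=lambda u,v:((u-400)*1.28,(v-260)*1.28)
ex=np.array([.9836,-.1805]);ey=np.array([.1805,.9836]);C=np.array([.5895,-.0075])
def sh(n,c,F,pts,z):
    P=[pt(c,*F(*p),z)[:2] for p in pts];d=P[1]-P[0]
    print(n,[p.round(4).tolist() for p in P],"len %.3f ang %.1f mid(ex,ey) %s"%(np.linalg.norm(d),np.degrees(np.arctan2(d[1],d[0])),((sum(P)/2-C)@np.c_[ex,ey]).round(4)))
sh("blade L scene",ca,f,[(257,115),(233,200)],.004); sh("blade R",ca,f,[(185,95),(152,175)],.004)
sh("blade side near edge",cb,g,[(668,228),(568,184)],.004); sh("blade side tip",cb,g,[(568,184),(605,152)],.004)
sh("blade wrist rear",cw,k,[(541,401),(657,401)],.004)
sh("supply lower front side",cb,g,[(516,163),(598,113)],.05)
sh("supply lower rear side (left corner)",cb,g,[(463,147),(463,147.1)],.00)
sh("supply top front scene",ca,f,[(90,178),(235,203)],.158)
sh("supply top rear scene",ca,f,[(71,267),(208,297)],.107)
```

```text
blade L scene [[0.4144, 0.0731], [0.5353, 0.0539]] len 0.122 ang -9.0 mid(ex,ey) [-0.1256  0.0491]
blade R [[0.3915, -0.0123], [0.5091, -0.0382]] len 0.120 ang -12.4 mid(ex,ey) [-0.1337 -0.0426]
blade side near edge [[0.4016, 0.0661], [0.5452, 0.0416]] len 0.146 ang -9.7 mid(ex,ey) [-0.1253  0.0394]
blade side tip [[0.5452, 0.0416], [0.5286, -0.0422]] len 0.085 ang -101.1 mid(ex,ey) [-0.053  -0.0024]
blade wrist rear [[0.3932, -0.0158], [0.409, 0.0721]] len 0.089 ang 79.8 mid(ex,ey) [-0.1917  0.0011]
supply lower front side [[0.5972, 0.0848], [0.5484, -0.0607]] len 0.153 ang -108.5 mid(ex,ey) [-0.0199  0.0162]
supply lower rear side (left corner) [[0.7077, 0.0264], [0.7076, 0.0265]] len 0.000 ang 119.6 mid(ex,ey) [0.11   0.0547]
supply top front scene [[0.6277, -0.0797], [0.6452, 0.061]] len 0.142 ang 82.9 mid(ex,ey) [0.0465 0.0067]
supply top rear scene [[0.6976, -0.0923], [0.7196, 0.0415]] len 0.136 ang 80.7 mid(ex,ey) [0.1203 0.0039]
```

Run:
```python
from h import *
a=cv2.imread("pics/a5.png");b=cv2.imread("pics/b5.png")
x=cv2.resize(a[185:240,208:276],None,fx=8,fy=8,interpolation=cv2.INTER_CUBIC)   # 544x440
y=cv2.resize(b[155:235,200:285],None,fx=6,fy=6,interpolation=cv2.INTER_CUBIC)[:440]  # 510
y=y[:, :510]
s=np.hstack([x,cv2.resize(y,(255,220)).repeat(2,0)[:440]]) if 0 else x
cv2.imwrite("pics/c6.png",s)
```

```text
(no output)
```

View pics/c6.png

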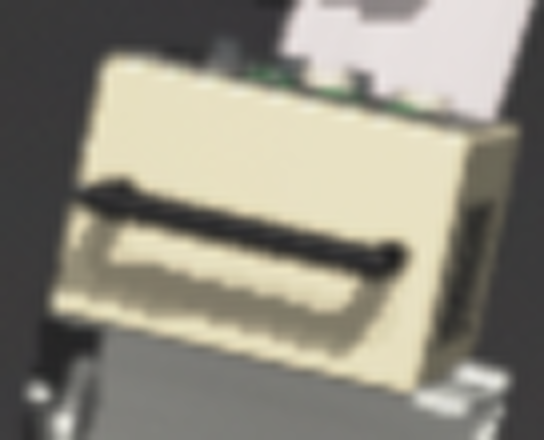

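The crop gives the tilted top face's corners as (108,57), (470,132), (418,390) and (53,310). The handle runs (90,192)–(395,258).

Run:
```python
from h import *
ca=manip.camera_info("scene")
ex=np.array([.9836,-.1805]);ey=np.array([.1805,.9836]);C=np.array([.5895,-.0075])
f=lambda u,v:(208+u/8-.44,185+v/8-.44)
for n,pts,z in(("front",[(108,57),(470,132)],.158),("rear",[(53,310),(418,390)],.107)):
    P=[pt(ca,*f(*p),z)[:2] for p in pts];d=P[1]-P[0];print(n,np.linalg.norm(d),np.degrees(np.arctan2(d[1],d[0]))-90,(sum(P)/2-C)@np.c_[ex,ey])
# reference: upright supply in first picture through same camera
g=lambda u,v:(205+u/5.3333-.4,165+v/5.3333-.4)
P=[pt(ca,*g(*p),.13)[:2] for p in[(148,40),(373,92),(335,220),(95,168)]];print("upright",(sum(P)/4-C)@np.c_[ex,ey])
```

```text
front 0.127754225214648 -9.369587374555294 [ 0.04853218 -0.00092381]
rear 0.12910587365552118 -9.346705227134564 [ 0.12114208 -0.00012801]
upright [0.0003861  0.00024278]
```

The supply's lateral offset is -0.5 mm and its yaw about -9.4°, and the blade is aligned to within 1–2 mm. Sliding the blade in by 88 mm.

```bash
python3 -m inch '[[0,0,0.05,0,0,0.3],[0.49,-0.1,0.05,0,0,0.3],[0.99,-0.19,0.05,0,0,0.3],[1.48,-0.28,0.05,0,0,0.3],[1.97,-0.36,0.05,0,0,0.3],[2.46,-0.45,0.05,0,0,0.3],[2.96,-0.54,0.05,0,0,0.3],[3.45,-0.63,0.05,0,0,0.3],[3.94,-0.72,0.05,0,0,0.3],[4.43,-0.81,0.05,0,0,0.3],[4.43,-0.81,0.05,0,0,0.3]]' && python3 -m inch '[[0.49,-0.09,0,0,0,0],[0.99,-0.18,0,0,0,0],[1.48,-0.26,0,0,0,0],[1.97,-0.35,0,0,0,0],[2.36,-0.42,0,0,0,0],[2.76,-0.49,0,0,0,0],[3.15,-0.56,0,0,0,0],[3.55,-0.63,0,0,0,0],[3.94,-0.7,0,0,0,0],[4.24,-0.76,0,0,0,0],[4.24,-0.76,0,0,0,0],[4.24,-0.76,0,0,0,0]]'
python3 - <<'E'
from h import *
a=manip.snapshot("scene");b=manip.snapshot("side");w=manip.snapshot("wrist")
for n,i in zip("abw",(a,b,w)): cv2.imwrite(f"pics/{n}7.png",i)
d=cv2.resize(b[140:260,190:340],(560,448)); c=cv2.resize(w[200:],(240,86)); 
cv2.imwrite("pics/c7.png",np.hstack([d,cv2.resize(a[150:262,200:260],(240,448))]))
E
```

```text
time: 12.68
ee_pos: [0.4805, 0.0116, 0.0178]
tool_rot: [0.086, 0.996, -0.0, 0.001]
ft_force: [-0.6, -0.1, -2.3]
finger_gap: 0.343
time: 13.68
ee_pos: [0.5216, 0.0043, 0.0177]
tool_rot: [0.086, 0.996, -0.0, -0.0]
ft_force: [0.2, -0.6, -2.8]
finger_gap: 0.345
```

View pics/c7.png

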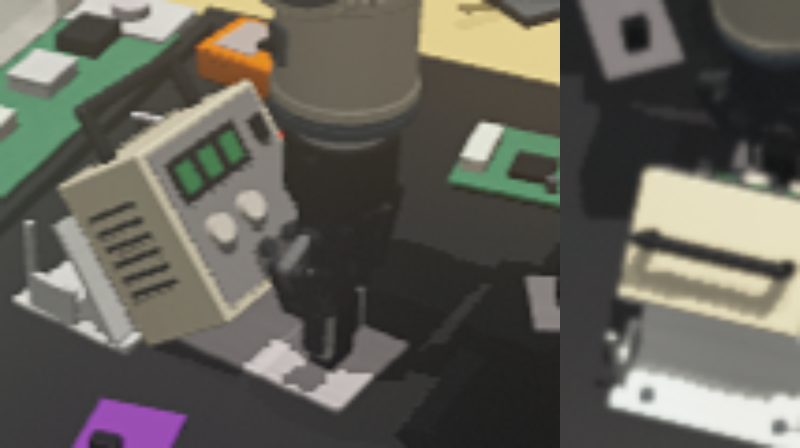

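The blade is well under the raised front and square. I'll release it, back off up and to the rear, and go over the handle again.

```bash
python3 -m inch '[[0,0,-0.05,0,0,0],[0,0,-0.05,0,0,0]]' && python3 -m inch '[[0,0,0,0,0,0],[0,0,0,0,0,0],[0,0,0,0,0,0],[0,0,0,0,0,0],[0,0,0,0,0,0]]' 0.3 && python3 -m inch '[[-0.3,0.05,0.6,0,0,0],[-1.5,0.2,2.5,0,0,0],[-3.5,0.5,5,0,0,0],[-5,0.7,8,0,0,0],[-6,0.8,12,0,0,0],[-6,0.8,16,0,0,-20],[-5,0.8,20,0,0,-40],[-2,0.8,25,0,0,-60],[2,0,25,0,0,-90.1],[6,-1,25,0,0,-90.1],[10,-2,25,0,0,-90.1],[14,-2.5,25,0,0,-90.1],[17.8,-3,25,0,0,-90.1],[17.8,-3,25,0,0,-90.1],[17.8,-3,25,0,0,-90.1],[17.8,-3,25,0,0,-90.1],[17.8,-3,25,0,0,-90.1],[17.8,-3,25,0,0,-90.1],[17.8,-3,25,0,0,-90.1],[17.8,-3,25,0,0,-90.1]]' -0.3
python3 - <<'E'
from h import *
ci=manip.camera_info("wrist");a=manip.snapshot("scene");b=manip.snapshot("side");w=manip.snapshot("wrist")
for n,i in zip("abw",(a,b,w)): cv2.imwrite(f"pics/{n}8.png",i)
s=manip.sense();print(s["ee_pos"],s["tool_rot"],s["time"])
print("tcp line at z.164:",proj(ci,[[*s["ee_pos"][:2],.164]]))
cv2.imwrite("pics/c8.png",np.hstack([cv2.resize(b[150:260,190:330],(400,314)),cv2.resize(w[60:361],(400,235)).repeat(1,0) if 0 else cv2.resize(w[80:340,120:450],(400,314))]))
E
```

```text
time: 14.0
ee_pos: [0.5213, 0.0044, 0.0176]
tool_rot: [0.086, 0.996, -0.0, 0.0]
ft_force: [-2.6, 0.8, 6.6]
finger_gap: 0.341
time: 14.42
ee_pos: [0.5215, 0.0043, 0.0173]
tool_rot: [0.086, 0.996, -0.0, -0.0]
ft_force: [0.0, -0.0, -0.3]
finger_gap: 0.653
time: 16.08
ee_pos: [0.6992, -0.0256, 0.2675]
tool_rot: [0.765, 0.644, -0.0, -0.0]
ft_force: [-0.2, 0.9, 0.8]
finger_gap: 0.352
[ 0.69937004 -0.02570442  0.26736181] [ 7.65316019e-01  6.43654712e-01 -3.51830726e-05 -3.92648956e-05] 16.2333
tcp line at z.164: [[254.01998762 192.11641281]]
```

View pics/c8.png

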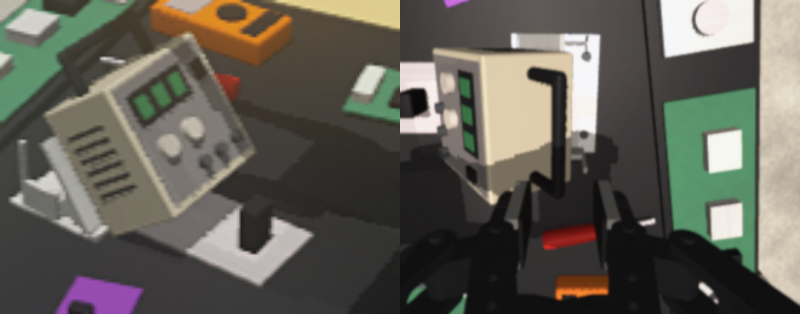

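This is the 12th and last view. The supply still leans, the blade lies flat and square under it, and the bar is about 4 mm ahead of the TCP line. From here I rely on numbers. Descending with a 3 mm correction.

```bash
python3 -m inch '[[-0.35,0.06,-3,0,0,0],[-0.35,0.06,-6,0,0,0],[-0.35,0.06,-9,0,0,0],[-0.35,0.06,-11,0,0,0],[-0.35,0.06,-11.9,0,0,0],[-0.35,0.06,-11.9,0,0,0],[-0.35,0.06,-11.9,0,0,0]]' -0.3 && python3 -m inch '[[0,0,0,0,0,0],[0,0,0,0,0,0],[0,0,0,0,0,0],[0,0,0,0,0,0]]' -0.62
```

```text
time: 16.82
ee_pos: [0.6964, -0.0251, 0.149]
tool_rot: [0.766, 0.643, 0.0, 0.0]
ft_force: [-0.6, -1.1, 0.7]
finger_gap: 0.349
time: 17.15
ee_pos: [0.6964, -0.0252, 0.1492]
tool_rot: [0.766, 0.643, 0.0, 0.0]
ft_force: [-0.1, -1.1, 0.8]
finger_gap: 0.19
```

```bash
python3 -m inch '[[-0.2,0.04,0.05,0,0,0],[-0.39,0.07,0.1,0,0,0],[-0.59,0.11,0.2,0,0,0],[-0.79,0.14,0.25,0,0,0],[-0.98,0.18,0.3,0,0,0],[-1.18,0.22,0.35,0,0,0],[-1.38,0.25,0.4,0,0,0],[-1.57,0.29,0.45,0,0,0],[-1.77,0.32,0.5,0,0,0],[-1.97,0.36,0.55,0,0,0],[-2.16,0.4,0.6,0,0,0],[-2.31,0.42,0.62,0,0,0],[-2.46,0.45,0.65,0,0,0],[-2.61,0.48,0.7,0,0,0],[-2.75,0.51,0.7,0,0,0],[-2.9,0.53,0.75,0,0,0],[-3.05,0.56,0.8,0,0,0],[-3.2,0.59,0.8,0,0,0],[-3.34,0.61,0.85,0,0,0],[-3.49,0.64,0.85,0,0,0]]' && python3 -m inch '[[-0.15,0.03,0.02,0,0,0],[-0.3,0.05,0.03,0,0,0],[-0.44,0.08,0.05,0,0,0],[-0.59,0.11,0.06,0,0,0],[-0.74,0.14,0.08,0,0,0],[-0.89,0.16,0.1,0,0,0],[-1.03,0.19,0.1,0,0,0],[-1.18,0.22,0.1,0,0,0],[-1.33,0.24,0.1,0,0,0],[-1.48,0.27,0.1,0,0,0],[-1.62,0.3,0.1,0,0,0],[-1.77,0.32,0.1,0,0,0],[-1.92,0.35,0.12,0,0,0],[-2.07,0.38,0.12,0,0,0],[-2.21,0.41,0.12,0,0,0],[-2.36,0.43,0.12,0,0,0],[-2.51,0.46,0.15,0,0,0],[-2.66,0.49,0.15,0,0,0],[-2.8,0.51,0.15,0,0,0],[-2.95,0.54,0.15,0,0,0]]'
```

```text
time: 18.82
ee_pos: [0.661, -0.0187, 0.1569]
tool_rot: [0.766, 0.643, 0.0, 0.0]
ft_force: [0.2, 0.1, -0.2]
finger_gap: 0.188
time: 20.48
ee_pos: [0.6315, -0.0133, 0.1583]
tool_rot: [0.766, 0.643, -0.0, -0.0]
ft_force: [0.1, -0.1, 0.2]
finger_gap: 0.189
```

```bash
cat > tilt.py <<'E'
from h import *
cb=manip.camera_info("side");ex=np.array([.9836,-.1805]);ey=np.array([.1805,.9836]);C=np.array([.5895,-.0075])
def disp(b):
    r=cv2.cvtColor(b,cv2.COLOR_BGR2HSV)[140:230,215:300]
    m=cv2.inRange(r,(40,90,40),(85,255,255));M=cv2.moments(m,True)
    return np.array([M["m10"]/M["m00"]+215,M["m01"]/M["m00"]+140]),M["m00"]
def pred(loc,th,hx=.049,lift=0):
    x,y,z=loc;t=np.radians(th);X=x*np.cos(t)+z*np.sin(t);Z=-x*np.sin(t)+z*np.cos(t)+lift
    return proj(cb,[[*(C+ex*(hx+X)+ey*y),Z]])[0]
u,n=disp(cv2.imread("pics/b0.png"));print("b0",u,n)
o,d=ray(cb,*u);f=C-.045*ex;t=((f-o[:2])@ex)/(d[:2]@ex);p=o+t*d;loc=(-.09,(p[:2]-C)@ey,p[2]);print("local",loc)
for k in("b8",):print(k,disp(cv2.imread(f"pics/{k}.png")),"34.5deg:",pred(loc,34.5))
b=manip.snapshot("side");import sys;cv2.imwrite(f"pics/{sys.argv[1]}.png",b);print("now",disp(b))
for th in(0,5,10,13,16,19,22):print(th,pred(loc,th).round(1),pred(loc,th,.0494,.004).round(1))
s=manip.sense();print(s["ee_pos"],s["ft_force"])
E
python3 tilt.py t1
```

```text
b0 [224.375 167.875] 8.0
local (-0.09, np.float64(0.18086518901699192), np.float64(0.2834910543582942))
b8 (array([243.64948454, 180.73195876]), 97.0) 34.5deg: [160.81797823 143.26620736]
now (array([229.32227488, 164.97156398]), 211.0)
0 [222.8 167.3] [222.6 165.5]
5 [213.3 160.8] [213.1 159.1]
10 [203.7 155.4] [203.5 153.6]
13 [198.1 152.6] [197.8 150.8]
16 [192.5 150.1] [192.2 148.4]
19 [187.  148.1] [186.7 146.3]
22 [181.6 146.4] [181.4 144.7]
[ 0.63120347 -0.01321268  0.15824456] [0.29028943 0.17821613 0.17213025]
```

```bash
sed -i 's/\[140:230,215:300\]/[172:220,238:292]/; s/+215/+238/; s/+140\])/+172])/; s/(40,90,40),(85,255,255)/(40,60,25),(90,255,200)/' tilt.py; sed -i 's/for k in("b8",)/for k in("b2","b3","b8")/' tilt.py; python3 tilt.py t2
```

```text
b0 [270.12643678 204.48275862] 87.0
local (-0.09, np.float64(0.00471303841665426), np.float64(0.09668225569281352))
b2 (array([263.27027027, 196.65765766]), 111.0) 34.5deg: [246.23351487 183.65758344]
b3 (array([245.85826772, 182.8503937 ]), 127.0) 34.5deg: [246.23351487 183.65758344]
b8 (array([246.048, 182.816]), 125.0) 34.5deg: [246.23351487 183.65758344]
now (array([262.00877193, 194.50877193]), 114.0)
0 [268.8 204. ] [268.7 202.6]
5 [266.  200.3] [265.9 198.9]
10 [263.  196.9] [262.9 195.5]
13 [261.1 194.9] [261.  193.5]
16 [259.1 193. ] [259.  191.7]
19 [257.1 191.3] [257.  189.9]
22 [255.1 189.6] [255.  188.2]
[ 0.63137158 -0.01325411  0.15831416] [-0.0577275  -0.21238917 -0.16515991]
```

The tilt readout works: the earlier pictures fit 34.5° and the supply is now at about 12°. Continuing slowly.

```bash
python3 -m inch '[[-0.15,0.03,0,0,0,0],[-0.3,0.05,0,0,0,0],[-0.44,0.08,0,0,0,0],[-0.59,0.11,0,0,0,0],[-0.74,0.14,0,0,0,0],[-0.89,0.16,0,0,0,0],[-1.03,0.19,0,0,0,0],[-1.18,0.22,0,0,0,0],[-1.33,0.24,0,0,0,0],[-1.48,0.27,0,0,0,0],[-1.62,0.3,0,0,0,0],[-1.77,0.32,0,0,0,0],[-1.92,0.35,-0.05,0,0,0],[-2.07,0.38,-0.05,0,0,0],[-2.21,0.41,-0.1,0,0,0],[-2.36,0.43,-0.1,0,0,0],[-2.51,0.46,-0.1,0,0,0],[-2.66,0.49,-0.1,0,0,0],[-2.8,0.51,-0.15,0,0,0],[-2.95,0.54,-0.15,0,0,0]]'; python3 tilt.py t3 | tail -9 | grep -v -e '^1[69]' -e ^22
```

```text
time: 22.25
ee_pos: [0.6019, -0.0079, 0.1567]
tool_rot: [0.766, 0.643, -0.0, -0.0]
ft_force: [-0.5, -0.1, 0.1]
finger_gap: 0.191
now (array([268.21276596, 200.76595745]), 94.0)
0 [268.8 204. ] [268.7 202.6]
5 [266.  200.3] [265.9 198.9]
10 [263.  196.9] [262.9 195.5]
13 [261.1 194.9] [261.  193.5]
[ 0.60166877 -0.0078384   0.15671453] [-0.96822839 -0.13055737  0.65557022]
```

```bash
python3 -m inch '[[-0.1,0.02,0,0,0,0],[-0.2,0.04,0,0,0,0],[-0.29,0.05,0,0,0,0],[-0.39,0.07,0,0,0,0],[-0.49,0.09,0,0,0,0],[-0.59,0.11,0,0,0,0],[-0.69,0.13,0,0,0,0],[-0.79,0.14,0,0,0,0],[-0.88,0.16,0,0,0,0],[-0.88,0.16,0,0,0,0]]'; python3 tilt.py t4 | tail -9 | grep -v -e '^1[0-9]' -e ^22
```

```text
time: 23.13
ee_pos: [0.5931, -0.0063, 0.1568]
tool_rot: [0.766, 0.643, -0.0, -0.0]
ft_force: [-0.7, 0.7, 0.5]
finger_gap: 0.191
now (array([270.29411765, 202.6       ]), 85.0)
0 [268.8 204. ] [268.7 202.6]
5 [266.  200.3] [265.9 198.9]
[ 0.59323065 -0.00632434  0.15679557] [-0.47871925 -0.29050977  0.14962444]
```

```bash
python3 -m inch '[[-0.08,0.01,0,0,0,0],[-0.15,0.03,0,0,0,0],[-0.2,0.04,0,0,0,0],[-0.2,0.04,0,0,0,0]]'; python3 tilt.py t5 | tail -9 | grep -e now -e '\] \['
```

```text
time: 23.52
ee_pos: [0.5914, -0.0059, 0.1569]
tool_rot: [0.766, 0.643, 0.0, 0.0]
ft_force: [-0.5, -0.4, 0.6]
finger_gap: 0.187
now (array([270.39759036, 202.98795181]), 83.0)
0 [268.8 204. ] [268.7 202.6]
5 [266.  200.3] [265.9 198.9]
10 [263.  196.9] [262.9 195.5]
13 [261.1 194.9] [261.  193.5]
16 [259.1 193. ] [259.  191.7]
19 [257.1 191.3] [257.  189.9]
22 [255.1 189.6] [255.  188.2]
[ 0.59147191 -0.00591554  0.15688586] [4.45466471e-04 5.58942219e-01 7.16432583e-01]
```

```bash
python3 -m inch '[[-0.06,0.01,0,0,0,0],[-0.12,0.02,0,0,0,0],[-0.18,0.03,0,0,0,0],[-0.24,0.04,0,0,0,0],[-0.24,0.04,0,0,0,0]]'; python3 tilt.py t6 | tail -9 | grep -e now ; python3 -c "
from plant import manip;print(manip.sense()['ft_force'])"
```

```text
time: 23.98
ee_pos: [0.5888, -0.0055, 0.1568]
tool_rot: [0.766, 0.643, -0.0, -0.0]
ft_force: [-0.2, -1.5, 0.1]
finger_gap: 0.19
now (array([270.21176471, 203.22352941]), 85.0)
[-0.60396112  0.73435757 -0.05262935]
```

The supply is level: the display centroid settles 1.3 px above where it started, which is about the 4 mm blade. I'll open and lift off, then check numerically.

```bash
python3 -m inch '[[0.15,-0.03,0,0,0,0],[0.15,-0.03,0,0,0,0],[0.15,-0.03,0,0,0,0],[0.15,-0.03,0,0,0,0]]' -0.3 && python3 -m inch '[[0,0,1.5,0,0,0],[0,0,4,0,0,0],[0,0,8,0,0,0],[-2,-4,12,0,0,0],[-6,-8,14,0,0,0],[-10,-12,14,0,0,0],[-14,-16,14,0,0,0],[-18,-20,14,0,0,0],[-22,-24,14,0,0,0],[-22,-28,14,0,0,0],[-22,-28,14,0,0,0]]'
python3 - <<'E'
from h import *
a=manip.snapshot("scene");b=manip.snapshot("side");cv2.imwrite("pics/a9.png",a);cv2.imwrite("pics/b9.png",b)
ca=manip.camera_info("scene");cb=manip.camera_info("side");A=cv2.imread("pics/a0.png")
ex=np.array([.9836,-.1805]);ey=np.array([.1805,.9836]);C=np.array([.5895,-.0075])
def top(i,z):
    h=cv2.cvtColor(i,cv2.COLOR_BGR2HSV)[160:215,210:290];m=cv2.inRange(h,(15,15,185),(40,120,255));m=cv2.morphologyEx(m,cv2.MORPH_CLOSE,np.ones((9,9)))
    c=cv2.convexHull(max(cv2.findContours(m,0,1)[0],key=cv2.contourArea));q=cv2.approxPolyDP(c,.05*cv2.arcLength(c,True),True).reshape(-1,2)+[210,160]
    P=np.array([pt(ca,u,v,z)[:2] for u,v in q]);r=cv2.minAreaRect((P*1e4).astype(np.float32));print(len(q),q.tolist(),((np.array(r[0])/1e4-C)@np.c_[ex,ey]).round(4),np.round(r[1],0),r[2])
top(A,.13);top(a,.134)
# blade visible part: side view and scene
for n,i,c,(x0,y0,x1,y1) in(("side",b,cb,(250,215,330,275)),("scene",a,ca,(220,120,290,185))):
    h=cv2.cvtColor(i,cv2.COLOR_BGR2HSV)[y0:y1,x0:x1];m=cv2.inRange(h,(0,0,110),(180,60,255))
    if n=="scene": m[:, :]=cv2.inRange(h,(130,0,110),(180,60,255))|cv2.inRange(h,(0,0,110),(12,60,255))
    k=max(cv2.findContours(m,0,1)[0],key=cv2.contourArea);q=cv2.approxPolyDP(cv2.convexHull(k),.04*cv2.arcLength(k,True),True).reshape(-1,2)+[x0,y0]
    P=np.array([pt(c,u,v,.004)[:2] for u,v in q]);print(n,cv2.contourArea(k),q.tolist(),((P-C)@np.c_[ex,ey]).round(4).tolist())
d=cv2.absdiff(cv2.cvtColor(cv2.imread("pics/b0.png"),6),cv2.cvtColor(b,6));print("changed regions side:")
for k in cv2.findContours((d>40).astype(np.uint8),0,1)[0]:
    if cv2.contourArea(k)>25: print(cv2.boundingRect(k),end=" ")
s=manip.sense();print(s["ee_pos"],s["time"])
E
python3 tilt.py t7 | grep now
```

```text
time: 24.37
ee_pos: [0.5905, -0.0058, 0.1567]
tool_rot: [0.766, 0.643, -0.0, -0.0]
ft_force: [0.4, -0.5, 0.5]
finger_gap: 0.348
time: 25.28
ee_pos: [0.39, -0.2523, 0.2965]
tool_rot: [0.766, 0.643, 0.0, 0.0]
ft_force: [2.1, -1.0, -0.3]
finger_gap: 0.35
4 [[232, 173], [274, 182], [267, 205], [223, 196]] [ 0.0012 -0.    ] [1267.  848.] 79.75322723388672
4 [[232, 172], [274, 181], [267, 204], [224, 196]] [-0.0007  0.0012] [1256.  873.] 82.0864028930664
side 334.5 [[299, 232], [281, 249], [262, 241], [285, 226]] [[-0.1041, -0.0482], [-0.1039, 0.0385], [-0.0471, 0.0405], [-0.0601, -0.0486]]
scene 138.0 [[222, 143], [230, 164], [220, 167]] [[-0.2505, -0.1728], [-0.1684, -0.1178], [-0.1475, -0.1459]]
changed regions side:
(386, 299, 102, 50) (188, 290, 78, 58) (389, 275, 10, 13) (262, 226, 38, 24) (233, 210, 16, 19) (393, 202, 5, 30) (344, 175, 18, 14) (229, 175, 58, 29) (505, 173, 7, 11) (491, 161, 13, 12) (461, 84, 35, 23) (350, 21, 53, 85) (462, 0, 48, 79) (370, 0, 142, 278) (359, 0, 7, 11) [ 0.38895319 -0.25569123  0.29642406] 25.3833
now (array([270.28571429, 203.16883117]), 77.0)
```

```bash
python3 -c "
from plant import manip;print(manip.finish_job())"
```

```text
the job is handed in; nothing more can be done
None
```

The supply now stands level on its blade, close to where it started, and I handed the job in at about 25 s of the 69 s. I tipped it back by the handle until it leaned on the rest by itself. I then slid the blade in square along the bench and let the supply down slowly between the fingers.

**Last checks:**
- **Level:** the display mark sits 1.3 px higher than at the start, which matches the 4 mm blade.
- **Position:** the scene camera puts the supply within 2 mm of its start. The fitted yaw differs by about 2°, which I take to be pixel noise.
- **Blade:** its tip is about 77–81 mm under the supply's 90 mm depth.
- **Forces:** the wrist read about 0–2 N while tipping and letting down, and at most 12.5 N when setting the blade down, with the tool pressing it lightly onto the bench.

**Doubtful or not checked:**
- **Blade centring:** the side camera put the blade 3–5 mm off centre, while the wrist camera (before sliding in) and the tool position said within 1 mm. I judged this to be camera bias and left it.
- **Scene check of the blade:** this failed, because my colour mask picked up something else.
- **Other objects:** I compared the side picture with the first one only by numbers, as my picture views were used up. I put the remaining changes down to the arm and shadows, but did not check each object.

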